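Load the frit jar on the settling pad

ROBOT

A 7-joint arm with a two-finger parallel gripper is mounted at the origin on a cart in front of the work surface, level with it; the furniture and walls round the work are solid. World frame = base frame: x ahead of the robot, y to its left, z up, the work surface at z = 0. Lengths are in m, angles in rad, forces in N, time in s.
With the tool pointing down it reaches from about 0.4 to 0.9 m from the base axis. Payload 5.5 kg.
Tool frame: the origin (TCP) lies between the finger pads; the fingertips stand arm.tips_ahead ahead of it and the grasp point (between the pads) lies 6 mm ahead of it (arm.tips_ahead is the distance from the TCP to the fingertips, in m); z points along the fingers, y is the direction in which the jaws open and shut (so a half turn about z gives the same grasp; the last joint's range is limited). The gripper opens to 92 mm and grips with 3 to 60 N. Pads are 19 mm wide; open, the fingers measure 130 mm over their backs; the gripper's body (75 mm by 190 mm) begins 47 mm behind the grasp point.
Start: joints at [-0.844, 0.501, -0.427, 1.55, 0.221, 1.138, -0.21], TCP at [0.291, 0.581, 0.219] pointing down, gripper open.
Joint ranges: [-2.88, 2.88], [-0.31, 2.03], [-1.54, 1.56], [0.2, 2.42], [-1.41, 4.55], [0.19, 2.02], [-2.57, 2.57]. Speed limits (rad/s): [2.57, 2.57, 3.14, 3.14, 3.14, 3.14, 3.14].

INTERFACE

Orientations are given as a unit quaternion [w, x, y, z].
In Python, from rig import arm gives the robot as it stands. The module is installed in compiled form; this text tells all that it offers.
- The arm moves only by the shell command python3 -m handwheel 'ROWS' [FORCE]. ROWS is a JSON object of lists of equal length, an entry for each row: "delta_pos": the shift along the tool's x, y, z in m, a list of three; "rot": the turn, a rotation vector about the tool's x, y, z in degrees, a list of three; "fingers": the opening in per cent of the stroke, from 0 (shut) to 100 (fully open). In form: {"delta_pos": [[tx, ty, tz], ...], "rot": [[rx, ry, rz], ...], "fingers": [fingers, ...]}. A call has 1 to 8 rows; each row shifts and turns the pose as measured when the row begins, along the tool's axes as they then stand; what a row does not reach is not made up. A row lasts 1/12 s, in which the tool goes at most 41.7 mm and 7.16 degrees, less where a joint would pass 70% of its speed; a pose out of reach is approached as far as the arm can. A call is refused whole if a number of a shift passes 0.0417 or a number of a turn 7.16, either way. A call with a gripper value outside its range is refused whole. The fingers move at their own pace and stop on an object; FORCE is the grip in N (left out, the last holds). Time passes only in rows, so rows that do not move let the fingers close. It gives the time, the measured TCP pose, the force and the opening at its end, in the units of the state.
- arm.get_obs(): the state, without advancing time (a new reading comes with each control period).
- arm.snapshot(name): name is "scene" or "top" or "wrist"; returns a dict with "image" (480x640x3 uint8, blue, green, red), "fx", "fy", "cx", "cy" (pixels), "extrinsics" (4x4, takes a point from world to camera coordinates); the wrist camera has in their place "hand_eye" (4x4, takes a point from camera to tool coordinates, whose origin is the TCP and whose axes are the flange's). Camera axes: x right, y down, z forward; pixel columns grow to the right and rows downward; lengths in m; the calibration is good to about 2 mm. A picture is of the moment at which its call begins: read the wrist's pose just before it. There is no depth.
- arm.hand_in(): hands the job in, once; it reports no verdict.
The state is a dict: "time_s": time; "joint_positions": joint angles; "qd": joint speeds; "joint_torque": joint torques, N m; "position": TCP position; "tool_rot": TCP orientation; "force": force on the tool from outside, world axes, zero at the start; "wrist_torque": the same for the moment, N m; "gripper_width": finger opening in m.
Only numpy, scipy, OpenCV 4.12 (cv2) and the standard library are available. Lean on these libraries where they do the work, as an engineer would, in place of code of your own. Each camera call takes 0.05 s, during which the arm holds its last target.

TASK

Load the settling pad: take the screw-top jar of frit and stand it upright in the pad's square rubber-lipped nest, so that its weight holds the yellow jar-present pin fully down. Set the jar down rather than dropping it, and leave it standing there.

Things in the scene. Friction and masses are not known exactly. Their poses are not given: they have to be found in the camera images.
- frit_jar: Screw-top jar of pale orange-brown frit: clear glass, dark cap, straight and round, 60 mm diameter, 90 mm tall, about 0.36 kg, upright on the bench top (z = 0). Origin: centre of its underside, z up. Grip it across the diameter. A dark steel cup, a dark stepped pipe bush and a yellow wax cake (62 to 68 mm wide, up to 38 mm tall) stand loose 95 mm or more away, centre to centre.
- nest (a point): Centre of the nest's floor on the fixed grey settling pad (140 x 120 mm), 14 mm above the bench top; z up, x and y along the nest's sides. The nest is 86 x 86 mm inside, its black rubber lip 5 mm thick and 9 mm high (top 23 mm above the bench): 13 mm of play each way for the jar. A control block, with knob 45 mm high above the bench, lies at x = +53 to +73 mm. The pin is at this point.
- jar_pin (a joint): Travel (m) of the yellow spring-loaded jar-present pin, 10 mm diameter, in the middle of the nest's floor: 0 = up, tip 6 mm above the floor; 0.006 = flush with the floor, as under a jar standing on it; 0.007 = end of travel. It pushes up with 0.5 N when up, 1 N when flush: the jar's own weight holds it down.

How it is judged:
By the outcome, as a careful person would: the job done as asked, in the order asked, and still so for the second after the job is handed in, with the robot touching nothing.
It also fails if it takes over 29 s, if anything falls off the work surface, if the arm or the gripper's body presses on something with over 40 N, if the wrist force passes 120 N, or if a joint passes its speed limit or range.

## Working session

There is one attempt and no reset: what is moved stays moved. The work goes in short steps, Python scripts to look and compute and a shell command to move; the robot and the scene stay as the last step left them, time stands still between calls to the robot, and variables do not carry over. Pictures are saved under pics/ and viewed, and the job is handed in when it is done.

```bash
mkdir -p pics; python3 - <<'E'
from rig import arm
import cv2
o=arm.get_obs()
print(o, arm.tips_ahead)
for n in ("scene","top","wrist"):
    s=arm.snapshot(n); cv2.imwrite(f"pics/{n}0.png",s["image"])
    print(n,s["fx"],s["cx"],s["cy"],s.get("extrinsics",s.get("hand_eye")))
E
```

```text
{'time_s': 0.0, 'joint_positions': array([-0.84378592,  0.50183747, -0.42678118,  1.55142723,  0.22080646,
        1.13831639, -0.21029413]), 'qd': array([-1.13939304e-03, -1.36488472e-03, -7.81948855e-04, -5.39823181e-04,
       -5.68204336e-05, -3.69227565e-04,  5.01493240e-04]), 'joint_torque': array([ 1.75628047e-04, -5.66600168e+01, -5.81596121e+00, -2.79106200e+01,
       -6.86329580e-02,  3.08969524e-02,  1.82948611e-04]), 'position': array([0.29051479, 0.58067243, 0.21829348]), 'tool_rot': array([-2.47285188e-04,  2.29807646e-01,  9.73235590e-01, -9.33670710e-04]), 'force': array([-0.01771515,  0.5385533 , -0.31684873]), 'wrist_torque': array([-0.00045339, -0.01109999,  0.03427219]), 'gripper_width': 0.09208968721396557} 0.025
scene 444.26704142348166 320.7814869259113 241.6838770890948 [[-0.87328104 -0.48701693  0.01395475  0.36981633]
 [-0.32901795  0.56836102 -0.75413059  0.29879321]
 [ 0.35934303 -0.66315931 -0.65657621  0.57890586]
 [ 0.          0.          0.          1.        ]]
top 495.7886398702279 327.4062150812023 238.4385276929464 [[ 0.02898045 -0.99933699  0.02203876 -0.21062853]
 [-0.98835252 -0.03194326 -0.14879152  0.50946955]
 [ 0.14939686 -0.01747002 -0.98862297  0.81958121]
 [ 0.          0.          0.          1.        ]]
wrist 398.6163688532701 317.32794215352817 234.59487999361133 [[-5.99142518e-04 -9.64651048e-01 -2.63529877e-01  7.25110814e-02]
 [ 9.99999562e-01 -3.88375342e-04 -8.51879023e-04  1.86344882e-04]
 [ 7.19417487e-04 -2.63530272e-01  9.64650858e-01 -1.65058640e-01]
 [ 0.00000000e+00  0.00000000e+00  0.00000000e+00  1.00000000e+00]]
```

View pics/scene0.png

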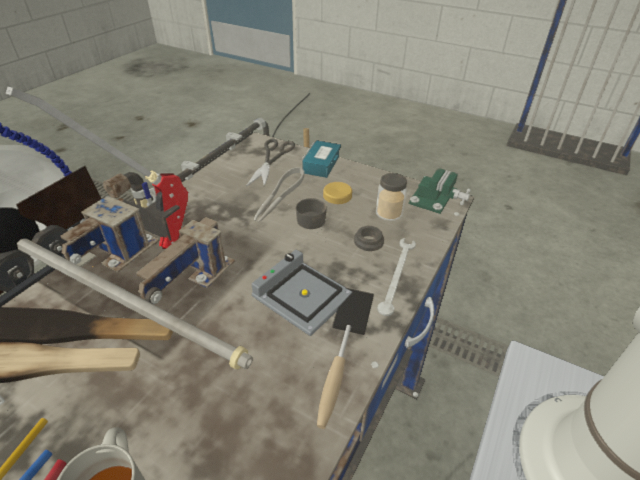

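View pics/top0.png

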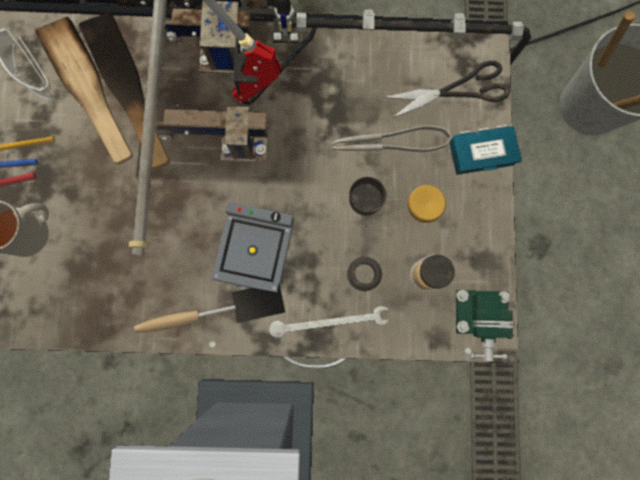

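View pics/wrist0.png

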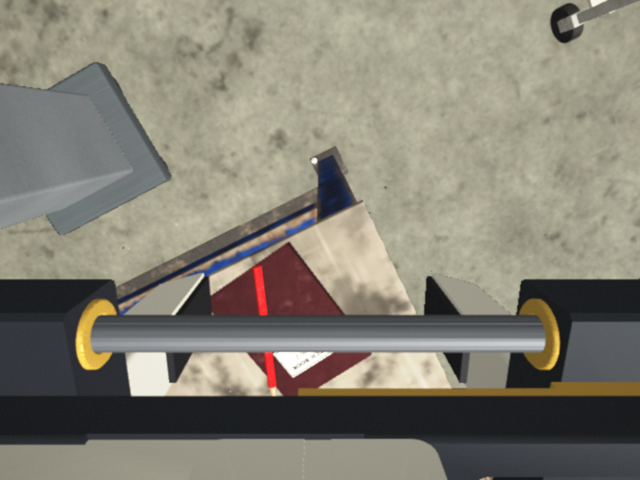

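The scene view shows the jar at about (391,197) and the pad's pin at (305,293). In the top view the cap is at about (437,271) and the pin at (252,250). A long bar, with its end near (138,247) in the top view, lies between the arm and the pad. Next I'll measure these.

```bash
cat > h.py <<'E'
import numpy as np, cv2
from rig import arm
def ray(s,u,v):
    E=s["extrinsics"];R=E[:3,:3];t=E[:3,3]
    d=R.T@np.array([(u-s["cx"])/s["fx"],(v-s["cy"])/s["fy"],1]); return -R.T@t,d/np.linalg.norm(d)
def plane(s,u,v,z):
    c,d=ray(s,u,v); return c+d*(z-c[2])/d[2]
def tri(a,pa,b,pb):
    c1,d1=ray(a,*pa);c2,d2=ray(b,*pb)
    A=np.stack([d1,-d2],1);x=np.linalg.lstsq(A,c2-c1,rcond=None)[0]
    p,q=c1+x[0]*d1,c2+x[1]*d2; return (p+q)/2,np.linalg.norm(p-q)
def crop(img,x,y,w,h,k,name):
    cv2.imwrite(name,cv2.resize(img[y:y+h,x:x+w],None,fx=k,fy=k,interpolation=cv2.INTER_CUBIC))
E
python3 - <<'E'
from h import *
S=arm.snapshot("scene");T=arm.snapshot("top")
crop(S["image"],240,160,200,180,4,"pics/sc1.png")
crop(T["image"],200,190,270,140,2.9,"pics/tc1.png")
for n,s,win in(("S",S,(290,280,320,310)),("T",T,(235,235,270,265))):
    hsv=cv2.cvtColor(s["image"],cv2.COLOR_BGR2HSV);m=cv2.inRange(hsv,(20,130,120),(35,255,255))
    x0,y0,x1,y1=win;ys,xs=np.nonzero(m[y0:y1,x0:x1]);u,v=xs.mean()+x0,ys.mean()+y0
    print(n,u,v,len(xs),plane(s,u,v,.018))
# bar tip
print("bar",tri(S,(245,360),T,(137,250)),tri(S,(30,245),T,(158,0)))
E
```

```text
S 304.0 292.0 25 [ 0.49167211 -0.06094092  0.018     ]
T 252.0 249.65625 32 [ 0.49471435 -0.06258254  0.018     ]
bar (array([0.48127343, 0.12377481, 0.0568233 ]), np.float64(0.004245598558787622)) (array([0.93774162, 0.12486627, 0.07086483]), np.float64(0.010587882886903826))
```

View pics/sc1.png

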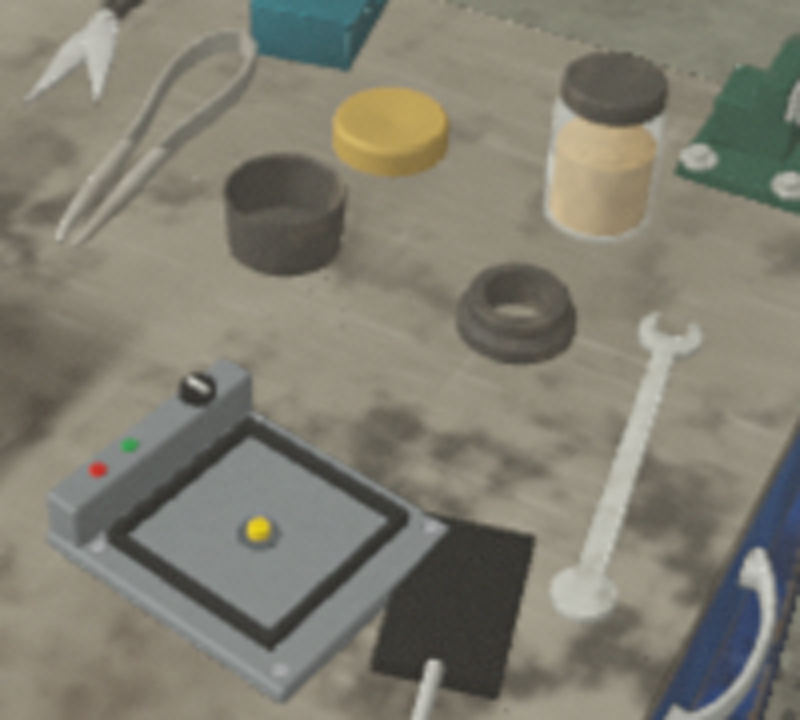

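View pics/tc1.png

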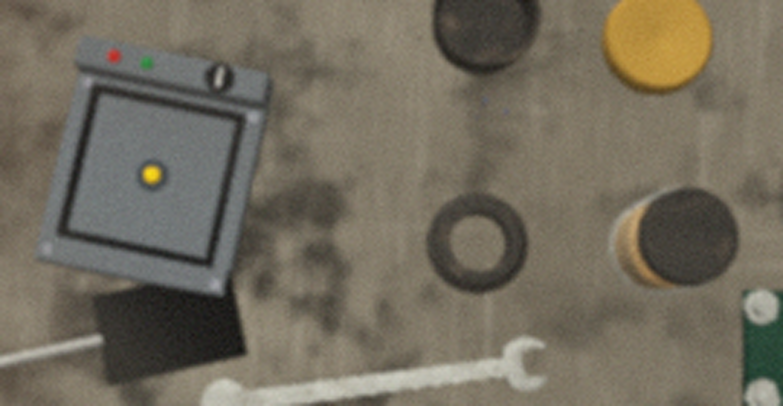

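```bash
python3 - <<'E'
from h import *
S=arm.snapshot("scene");T=arm.snapshot("top")
# dark cap masks
for n,s,(x0,y0,x1,y1) in(("S",S,(370,165,415,225)),("T",T,(405,245,465,300))):
    hsv=cv2.cvtColor(s["image"],cv2.COLOR_BGR2HSV)[y0:y1,x0:x1]
    m=cv2.inRange(hsv,(0,0,0),(180,255,95))
    k,l,st,c=cv2.connectedComponentsWithStats(m)
    i=1+np.argmax(st[1:,4]);print(n,st[i],c[i]+[x0,y0])
print("cap tri",tri(S,(393.7,180.5),T,(438,270.5)), plane(T,438,270.5,.09),plane(S,393.7,180.5,.09))
print("base front S",plane(S,389.5,219,0))
for n,p in dict(cup=(366,195),wax=(427,203),bush=(365,274),vice=(485,313),wr=(383,315)).items(): print(n,plane(T,*p,.03)[:2])
print("pad corners-block",plane(T,229,208,.025),plane(T,293,218,.025))
print("pin tri",tri(S,(304.5,292.5),T,(252.3,250)))
q=[(200+x/2.9,190+y/2.9) for x,y in((93,92),(240,120),(212,260),(64,233))]
P=np.array([plane(T,*p,.023) for p in q]);print("lip",P,P.mean(0)); e=P[0]-P[1]; print("nest y yaw",np.degrees(np.arctan2(e[1],e[0])),np.degrees(np.arctan2(*(P[3]-P[2])[1::-1])))
print("clamp",tri(S,(153,177),T,(250,43)),"vice",tri(S,(441,178),T,(483,308)))
E
```

```text
S [ 12   9  25  17 278] [394.71942446 182.43165468]
T [ 15   9  35  35 930] [436.99032258 271.4827957 ]
cap tri (array([ 0.46044758, -0.3775522 ,  0.08280519]), np.float64(0.0031994383345125103)) [ 0.46131352 -0.37533441  0.09      ] [ 0.45548944 -0.36724348  0.09      ]
base front S [ 0.44817617 -0.35381925  0.        ]
cup [ 0.59775884 -0.26161505]
wax [ 0.5868791  -0.37079841]
bush [ 0.45682328 -0.26232168]
vice [ 0.39574449 -0.47130996]
wr [ 0.38721513 -0.29458038]
pad corners-block [ 0.56698189 -0.01901191  0.025     ] [ 0.55270651 -0.13309523  0.025     ]
pin tri (array([ 0.49340731, -0.06309957,  0.01411666]), np.float64(0.0025260552204000464))
lip [[ 0.54279674 -0.02550063  0.023     ]
 [ 0.52840058 -0.11583532  0.023     ]
 [ 0.44259098 -0.10264796  0.023     ]
 [ 0.4560974  -0.0130862   0.023     ]] [ 0.49247143 -0.06426753  0.023     ]
nest y yaw 80.94522020480834 81.424093896443
clamp (array([ 0.8093732 , -0.06047632,  0.15363248]), np.float64(0.00024455234691964675)) vice (array([ 0.39139517, -0.45825181,  0.06805221]), np.float64(0.02482598122098845))
```

The jar is near (0.460, -0.374) and the nest near (0.493, -0.064), with the nest's y axis at a yaw of about 81°. I'll swing along an arc around the base (tool -x, turning about tool z) to get above the jar.

```bash
python3 -m handwheel '{"delta_pos":[[-0.02,-0.001,0],[-0.04,-0.002,0],[-0.04,-0.002,0],[-0.04,-0.002,0],[-0.04,-0.002,0],[-0.04,-0.002,0],[-0.04,-0.002,0],[-0.04,-0.002,0]],"rot":[[0,0,1.8],[0,0,3.6],[0,0,3.6],[0,0,3.6],[0,0,3.6],[0,0,3.6],[0,0,3.6],[0,0,3.6]],"fingers":[100,100,100,100,100,100,100,100]}' 30
```

```text
time_s: 1.02
position: [0.513, 0.3881, 0.2178]
tool_rot: [-0.004, 0.452, 0.892, 0.002]
force: [0.2, 0.5, -0.8]
gripper_width: 0.0921
```

```bash
python3 -m handwheel '{"delta_pos":[[-0.04,-0.002,0],[-0.04,-0.002,0],[-0.04,-0.002,0],[-0.04,-0.002,0],[-0.04,-0.002,0],[-0.04,-0.002,0],[-0.04,-0.002,0],[-0.04,-0.002,0]],"rot":[[0,0,3.6],[0,0,3.6],[0,0,3.6],[0,0,3.6],[0,0,3.6],[0,0,3.6],[0,0,3.6],[0,0,3.6]],"fingers":[100,100,100,100,100,100,100,100]}'
python3 -m handwheel '{"delta_pos":[[-0.04,-0.002,0],[-0.04,-0.002,0],[-0.04,-0.002,0],[-0.04,-0.002,0],[-0.04,-0.002,0],[-0.04,-0.002,0],[-0.02,-0.001,0],[-0.01,0,0]],"rot":[[0,0,3.6],[0,0,3.6],[0,0,3.6],[0,0,3.6],[0,0,3.6],[0,0,3.6],[0,0,1.8],[0,0,1]],"fingers":[100,100,100,100,100,100,100,100]}'
```

```text
time_s: 1.68
position: [0.6281, 0.0793, 0.2159]
tool_rot: [-0.002, 0.673, 0.739, 0.003]
force: [0.9, 0.0, 0.1]
gripper_width: 0.092
time_s: 2.35
position: [0.5849, -0.2086, 0.2152]
tool_rot: [0.001, 0.827, 0.562, 0.003]
force: [-0.2, -0.1, 0.4]
gripper_width: 0.092
```

Now look with the wrist camera to refine the jar position.

```bash
cat >> h.py <<'E'
from scipy.spatial.transform import Rotation as Ro
def wrist():
    o=arm.get_obs(); s=arm.snapshot("wrist")
    q=o["tool_rot"]; M=np.eye(4); M[:3,:3]=Ro.from_quat([q[1],q[2],q[3],q[0]]).as_matrix(); M[:3,3]=o["position"]
    s["extrinsics"]=np.linalg.inv(M@s["hand_eye"]); return o,s
def totool(o,p):
    q=o["tool_rot"];R=Ro.from_quat([q[1],q[2],q[3],q[0]]).as_matrix()
    return R.T@(np.array(p)-o["position"]), np.degrees(np.arctan2(R[1,1],R[0,1])), R[:,2]
E
python3 - <<'E'
from h import *
o,s=wrist(); cv2.imwrite("pics/w1.png",s["image"])
print(totool(o,[.460,-.374,.1]),o["joint_positions"])
E
```

```text
(array([-0.2001663 , -0.05561797,  0.11433527]), np.float64(-21.6444915282531), array([ 5.54423831e-03,  7.77213267e-04, -9.99984329e-01])) [ 0.21113712  0.41593241  0.11813214  1.65245395 -0.05709279  1.0714445
 -0.03136506]
```

View pics/w1.png

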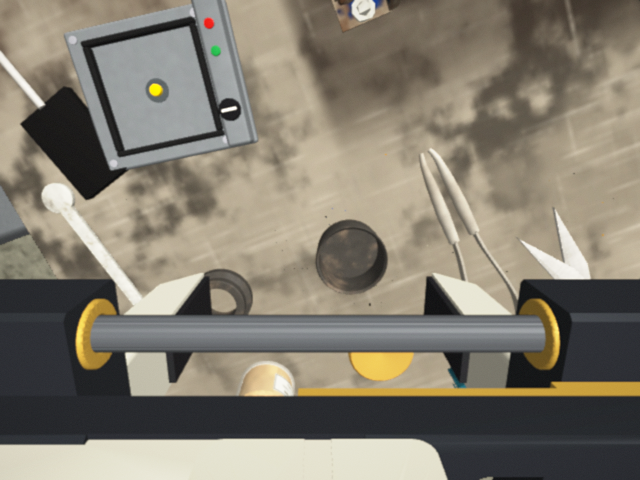

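```bash
python3 - <<'E'
from h import *
o,s=wrist(); hsv=cv2.cvtColor(s["image"],cv2.COLOR_BGR2HSV);m=cv2.inRange(hsv,(20,150,120),(35,255,255))[70:110,135:175]
ys,xs=np.nonzero(m);print(xs.mean()+135,ys.mean()+70,plane(s,xs.mean()+135,ys.mean()+70,.019))
# lip outer corners approx
q=[(83,48),(192,16),(226,134),(121,156)]
P=np.array([plane(s,*p,.023) for p in q]);print(P,P.mean(0))
E
python3 -m handwheel '{"delta_pos":[[-0.02,-0.002,0],[-0.035,-0.002,0],[-0.035,-0.002,0],[-0.035,-0.002,0],[-0.035,-0.002,0],[-0.035,-0.002,0],[-0.035,-0.002,0],[-0.035,-0.002,0]],"rot":[[0,0,3],[0,0,3],[0,0,3],[0,0,3],[0,0,3],[0,0,3],[0,0,3],[0,0,3]],"fingers":[100,100,100,100,100,100,100,100]}'
python3 -m handwheel '{"delta_pos":[[-0.01,0,0],[0,0,0]],"rot":[[0,0,1],[0,0,0]],"fingers":[100,100]}'
python3 - <<'E'
from h import *
o,s=wrist(); cv2.imwrite("pics/w2.png",s["image"])
print(totool(o,[.460,-.374,.1]))
E
```

```text
154.41726618705036 86.0863309352518 [ 0.49309874 -0.06316741  0.019     ]
[[ 0.45390682 -0.0161275   0.023     ]
 [ 0.54760112 -0.02806198  0.023     ]
 [ 0.53347481 -0.12191286  0.023     ]
 [ 0.4398164  -0.10454053  0.023     ]] [ 0.49369979 -0.06766072  0.023     ]
time_s: 3.12
position: [0.4467, -0.4022, 0.2109]
tool_rot: [-0.004, 0.92, 0.391, 0.011]
force: [0.5, -1.5, 0.5]
gripper_width: 0.0921
time_s: 3.28
position: [0.4352, -0.4137, 0.2108]
tool_rot: [-0.004, 0.925, 0.379, 0.01]
force: [0.1, -0.6, 0.6]
gripper_width: 0.0919
(array([ 0.04313181, -0.01091976,  0.11174189]), np.float64(-45.50360309658284), array([ 0.01550105,  0.01492301, -0.99976848]))
```

View pics/w2.png

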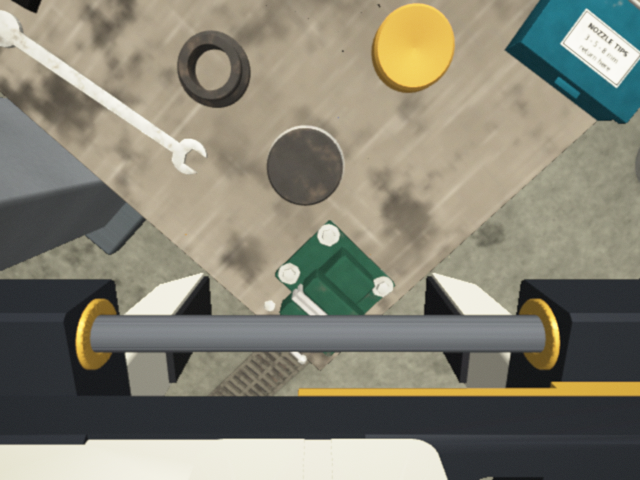

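The jar's cap is clear at about (305,166), with free space on both jaw sides. The vice lies to the tool's -x side.

```bash
python3 - <<'E'
from h import *
o,s=wrist(); hsv=cv2.cvtColor(s["image"],cv2.COLOR_BGR2HSV)
m=cv2.inRange(hsv,(0,0,0),(180,255,100));m[:115]=0;m[215:]=0;m[:,:255]=0;m[:,355:]=0
c=max(cv2.findContours(m,cv2.RETR_EXTERNAL,cv2.CHAIN_APPROX_NONE)[0],key=cv2.contourArea)
e=cv2.fitEllipse(cv2.convexHull(c));print(e)
p=plane(s,*e[0],.09);print(p,totool(o,[p[0],p[1],.05]))
R=totool(o,p)[2]
q=o["tool_rot"];Rm=Ro.from_quat([q[1],q[2],q[3],q[0]]).as_matrix()
z=Rm.T@np.array([0,0,-1]);print("tilt fix rotvec deg",np.degrees(np.cross([0,0,1],z)))
# diameter check
print(np.linalg.norm(plane(s,e[0][0]-38,e[0][1],.09)-plane(s,e[0][0]+38,e[0][1],.09)))
for n,pp in dict(v1=(329,234),v2=(289,272),v3=(384,286),bush=(214,68)).items():
  w=plane(s,*pp,.03);print(n,w, w-p)
E
```

```text
((304.36962890625, 168.5725555419922), (74.89845275878906, 75.45072937011719), 3.144305467605591)
[ 0.45912773 -0.3748263   0.09      ] (array([ 0.03985694, -0.01087624,  0.16170433]), np.float64(-45.40343538875378), array([ 0.01557681,  0.01503914, -0.99976557]))
tilt fix rotvec deg [ 0.01305206 -1.24050447  0.        ]
0.05422874967140508
v1 [ 0.42806865 -0.4331521   0.03      ] [-0.03105909 -0.0583258  -0.06      ]
v2 [ 0.37676335 -0.43239117  0.03      ] [-0.08236438 -0.05756486 -0.06      ]
v3 [ 0.42869488 -0.50470498  0.03      ] [-0.03043285 -0.12987868 -0.06      ]
bush [ 0.4608739  -0.26821748  0.03      ] [ 0.00174616  0.10660882 -0.06      ]
```

```bash
python3 -m handwheel '{"delta_pos":[[0.02,-0.006,0.01],[0.02,-0.005,0.01],[0,0,0.02],[0,0,0.02],[0,0,0]],"rot":[[0,-0.7,0],[0,-0.6,0],[0,0,0],[0,0,0],[0,0,0]],"fingers":[100,100,100,100,100]}'
python3 - <<'E'
from h import *
o=arm.get_obs();print(totool(o,[.4593,-.3747,.056]))
E
```

```text
time_s: 3.8
position: [0.4727, -0.3613, 0.1513]
tool_rot: [0.0, 0.92, 0.392, 0.005]
force: [-0.5, 0.7, -0.6]
gripper_width: 0.0918
(array([-0.01969436, -0.00079877,  0.09515611]), np.float64(-43.887773521867835), array([ 0.00919662,  0.00286355, -0.99995361]))
```

```bash
python3 -m handwheel '{"delta_pos":[[-0.02,-0.001,0],[0,0,0],[0,0,0]],"rot":[[0,-0.4,0],[0,0,0],[0,0,0]],"fingers":[100,100,100]}'
python3 - <<'E'
from h import *
o=arm.get_obs();print(totool(o,[.4593,-.3747,.056]),o["qd"].round(3))
E
```

```text
time_s: 4.05
position: [0.4644, -0.367, 0.1511]
tool_rot: [-0.0, 0.917, 0.399, 0.003]
force: [0.7, 1.0, 0.7]
gripper_width: 0.0918
(array([-0.0096703 ,  0.00134725,  0.09509291]), np.float64(-43.01016856414638), array([ 0.00522468,  0.00263092, -0.99998289])) [ 0.004 -0.006  0.009 -0.001  0.025  0.015  0.005]
```

```bash
python3 -m handwheel '{"delta_pos":[[-0.008,0.001,0],[-0.005,0,0],[0,0,0.005],[0,0,0]],"rot":[[0,-0.3,1],[0,0,0.5],[0,0,0],[0,0,0]],"fingers":[100,100,100,100]}'
python3 - <<'E'
from h import *
o,s=wrist();print(totool(o,[.4593,-.3747,.056]));cv2.imwrite("pics/w3.png",s["image"])
t=arm.snapshot("top");crop(t["image"],300,180,240,180,3.3,"pics/t3.png")
t=arm.snapshot("scene");crop(t["image"],290,80,200,180,4,"pics/s3.png")
E
```

```text
time_s: 4.38
position: [0.4594, -0.3762, 0.1484]
tool_rot: [0.002, 0.922, 0.388, 0.002]
force: [-1.2, 0.8, 0.3]
gripper_width: 0.0917
(array([ 0.00073303, -0.00163301,  0.0923825 ]), np.float64(-44.39092948614749), array([ 0.00553739, -0.00232669, -0.99998196]))
```

View pics/w3.png

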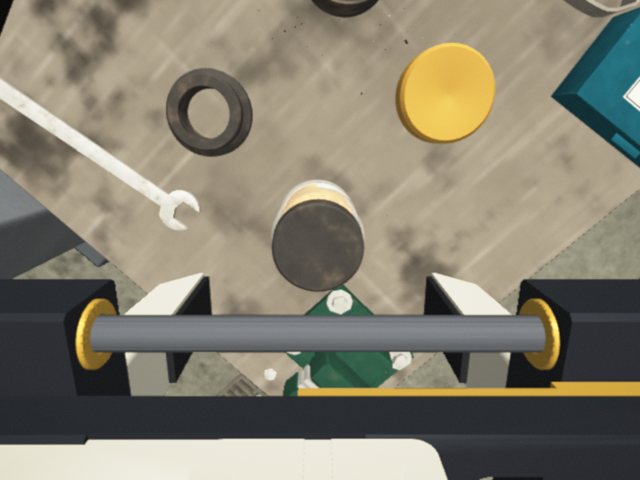

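View pics/s3.png

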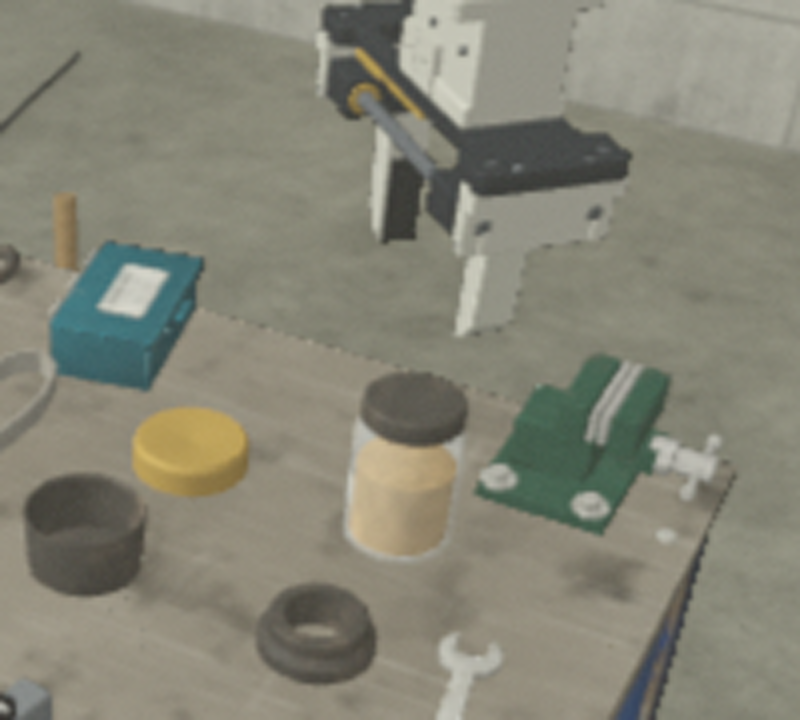

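The cap is centred between the pads at about (318,245). I'll check its position again before going down.

```bash
python3 - <<'E'
from h import *
o,s=wrist(); hsv=cv2.cvtColor(s["image"],cv2.COLOR_BGR2HSV)
m=cv2.inRange(hsv,(0,0,0),(180,255,100));m[:180]=0;m[292:]=0;m[:,:260]=0;m[:,380:]=0
c=max(cv2.findContours(m,cv2.RETR_EXTERNAL,cv2.CHAIN_APPROX_NONE)[0],key=cv2.contourArea)
e=cv2.fitEllipse(cv2.convexHull(c));print(e)
p=plane(s,*e[0],.09);print(p,totool(o,[p[0],p[1],.056]),o["position"])
E
```

```text
((317.13720703125, 246.37962341308594), (90.30472564697266, 95.54180145263672), 148.74862670898438)
[ 0.46008525 -0.3740879   0.09      ] (array([ 0.00182403, -0.00201022,  0.0929894 ]), np.float64(-44.38813807457691), array([ 0.00611068, -0.00292264, -0.99997706])) [ 0.45967762 -0.37652578  0.14899617]
```

```bash
python3 -m handwheel '{"delta_pos":[[0.001,-0.001,0.02],[0.001,-0.001,0.025],[0,0,0.025],[0,0,0.015],[0,0,0.01],[0,0,0]],"rot":[[0,-0.3,0],[0,0,0],[0,0,0],[0,0,0],[0,0,0],[0,0,0]],"fingers":[100,100,100,100,100,100]}'
python3 - <<'E'
from h import *
o=arm.get_obs();print(totool(o,[.4598,-.3743,.056]),o["position"],o["force"])
E
```

```text
time_s: 5.08
position: [0.463, -0.3757, 0.0531]
tool_rot: [0.006, 0.922, 0.388, 0.002]
force: [-0.7, -0.2, 0.6]
gripper_width: 0.0916
(array([-0.00120042, -0.00323587, -0.00291335]), np.float64(-44.37717878943425), array([ 0.00837778, -0.01003218, -0.99991458])) [ 0.46297662 -0.37573415  0.0531274 ] [-0.67213953 -0.18183221  0.6468837 ]
```

```bash
python3 -m handwheel '{"delta_pos":[[-0.001,-0.004,-0.003],[0,-0.001,-0.001],[0,0,0]],"rot":[[0.7,0,0],[0.2,0,0],[0,0,0]],"fingers":[100,100,100]}'
python3 - <<'E'
from h import *
o=arm.get_obs();print(totool(o,[.4598,-.3743,.056]),o["position"],o["force"])
E
```

```text
time_s: 5.33
position: [0.4586, -0.3731, 0.0585]
tool_rot: [-0.002, 0.922, 0.388, -0.001]
force: [0.6, 0.0, 0.7]
gripper_width: 0.0921
(array([-7.09847370e-05,  1.71773658e-03,  2.48345643e-03]), np.float64(-44.38331342648542), array([-0.00377165,  0.00190363, -0.99999108])) [ 0.4586314  -0.37305253  0.05849026] [6.44466855e-01 3.76599125e-04 7.12989485e-01]
```

```bash
python3 -m handwheel '{"delta_pos":[[0,0.001,0.002],[0,0,0],[0,0,0],[0,0,0],[0,0,0],[0,0,0]],"rot":[[0,0,0],[0,0,0],[0,0,0],[0,0,0],[0,0,0],[0,0,0]],"fingers":[60,50,40,30,20,10]}' 25
python3 -m handwheel '{"delta_pos":[[0,0,0],[0,0,0],[0,0,0]],"rot":[[0,0,0],[0,0,0],[0,0,0]],"fingers":[0,0,0]}'
```

```text
time_s: 5.83
position: [0.4618, -0.3757, 0.0605]
tool_rot: [0.001, 0.922, 0.388, 0.001]
force: [0.1, -0.1, -1.5]
gripper_width: 0.0595
time_s: 6.08
position: [0.4618, -0.3757, 0.0605]
tool_rot: [0.001, 0.922, 0.388, 0.001]
force: [-0.7, 0.5, 1.1]
gripper_width: 0.0594
```

Gripped at 59.5 mm with the TCP at z 0.0605, so the jar sits on the nest floor at TCP z ≈ 0.0745. Next I'll lift it.

```bash
python3 -m handwheel '{"delta_pos":[[0,0,-0.01],[0,0,-0.025],[0,0,-0.035],[0,0,-0.03],[0,0,-0.015],[0,0,0]],"rot":[[0,0,0],[0,0,0],[0,0,0],[0,0,0],[0,0,0],[0,0,0]],"fingers":[0,0,0,0,0,0]}'
python3 - <<'E'
from h import *
o=arm.get_obs();print(totool(o,[.493,-.064,.16]),o["position"],o["force"])
E
```

```text
time_s: 6.58
position: [0.4572, -0.3723, 0.1772]
tool_rot: [-0.004, 0.922, 0.387, -0.003]
force: [0.1, 0.0, -2.9]
gripper_width: 0.0596
(array([ 0.24528732, -0.19007554,  0.01854436]), np.float64(-44.41955200599269), array([-0.00890756,  0.00527678, -0.9999464 ])) [ 0.45724324 -0.37232258  0.17723684] [ 0.11559364  0.03606919 -2.91893215]
```

```bash
python3 -m handwheel '{"delta_pos":[[0.015,-0.012,0],[0.03,-0.023,0],[0.03,-0.023,0],[0.03,-0.023,0],[0.03,-0.023,0],[0.03,-0.023,0],[0.02,-0.015,0],[0.01,-0.008,0]],"rot":[[-0.5,0,0],[0,0,0],[0,0,0],[0,0,0],[0,0,0],[0,0,0],[0,0,0],[0,0,0]],"fingers":[0,0,0,0,0,0,0,0]}'
python3 -m handwheel '{"delta_pos":[[0,0,0],[0,0,0],[0,0,0],[0,0,0],[0,0,0]],"rot":[[0,0,2],[0,0,4],[0,0,4],[0,0,4],[0,0,2]],"fingers":[0,0,0,0,0]}'
python3 - <<'E'
from h import *
o=arm.get_obs();print(totool(o,[.493,-.064,.16]),o["position"],o["force"])
E
```

```text
time_s: 7.25
position: [0.4814, -0.1246, 0.1711]
tool_rot: [0.001, 0.924, 0.381, -0.005]
force: [0.5, 0.2, -2.9]
gripper_width: 0.0595
time_s: 7.67
position: [0.477, -0.1146, 0.1654]
tool_rot: [-0.002, 0.968, 0.25, -0.01]
force: [0.7, -0.2, -3.5]
gripper_width: 0.0592
(array([ 0.03853621, -0.03648387,  0.00500732]), np.float64(-61.085825497293065), array([-1.96960741e-02, -6.55662895e-04, -9.99805799e-01])) [ 0.47701348 -0.11456606  0.16535639] [ 0.74728769 -0.19609349 -3.54043451]
```

```bash
python3 -m handwheel '{"delta_pos":[[0.012,-0.012,0],[0.014,-0.013,0],[0.008,-0.007,0],[0.003,-0.003,0],[0,0,0],[0,0,0]],"rot":[[-0.4,0.5,0],[-0.2,0.5,0],[0,0.2,0],[0,0,0],[0,0,0],[0,0,0]],"fingers":[0,0,0,0,0,0]}'
python3 - <<'E'
from h import *
o,s=wrist();print(totool(o,[.493,-.064,.0745]),o["position"],o["force"])
cv2.imwrite("pics/w4.png",s["image"])
t=arm.snapshot("top");crop(t["image"],150,150,240,180,3.3,"pics/t4.png")
t=arm.snapshot("scene");crop(t["image"],220,160,200,180,4,"pics/s4.png")
E
```

```text
time_s: 8.17
position: [0.4878, -0.065, 0.1599]
tool_rot: [-0.001, 0.969, 0.248, -0.003]
force: [-0.1, -0.2, -2.8]
gripper_width: 0.0595
(array([0.0054753 , 0.00187478, 0.08534633]), np.float64(-61.2847493961907), array([-6.08753487e-03, -1.72851461e-04, -9.99981456e-01])) [ 0.48781697 -0.06497171  0.15987964] [-0.07376207 -0.15225819 -2.82508502]
```

View pics/w4.png

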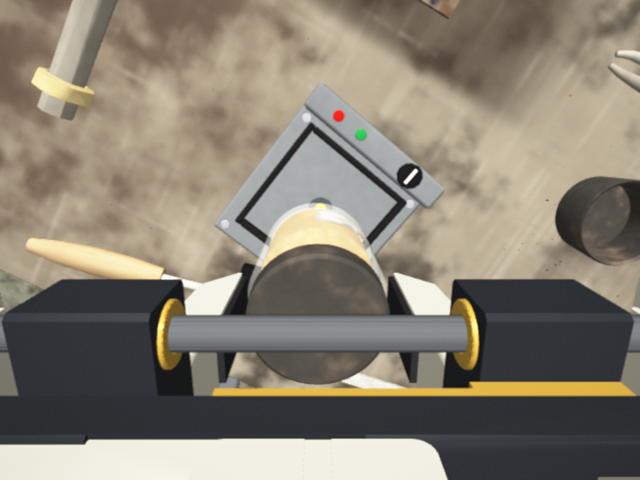

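View pics/s4.png

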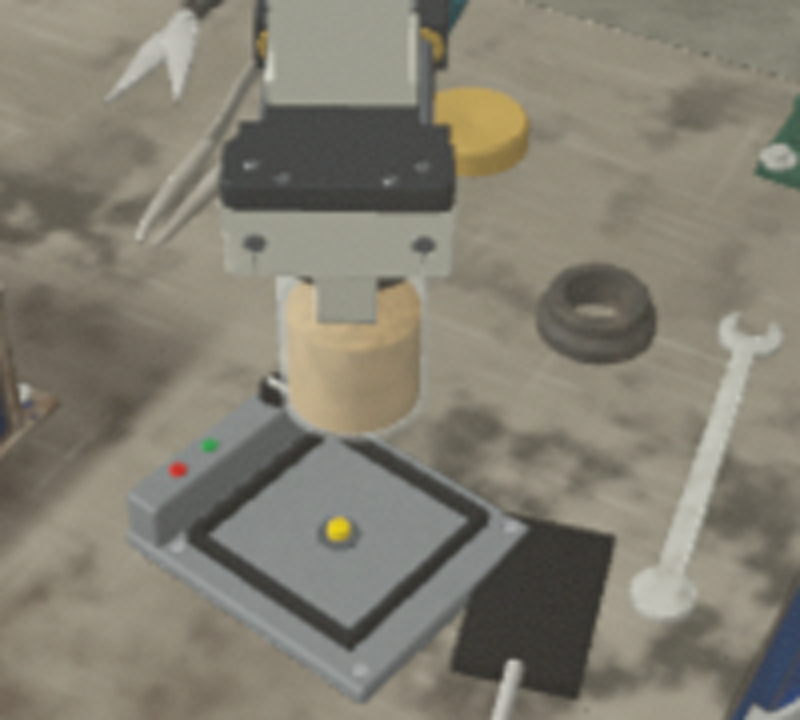

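View pics/t4.png

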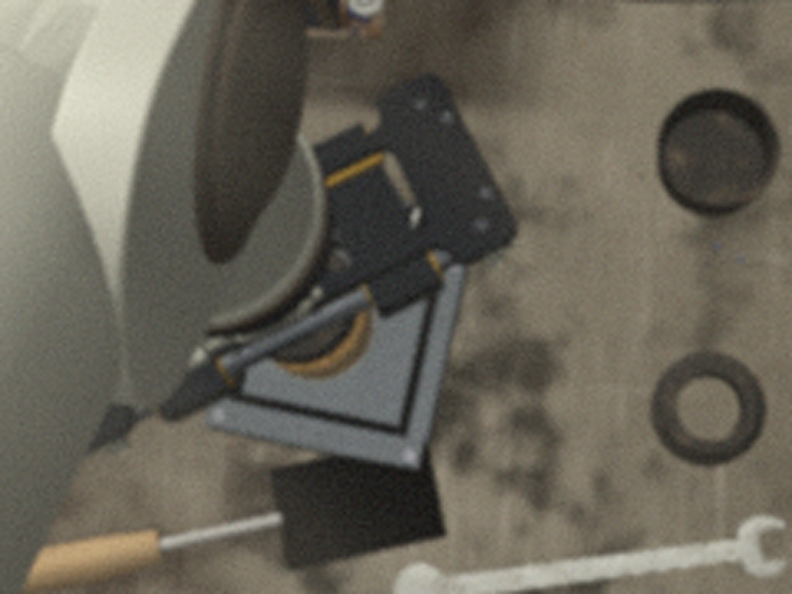

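```bash
python3 -m handwheel '{"delta_pos":[[0.003,0.001,0.01],[0.003,0.001,0.02],[0.001,0,0.02],[0,0,0.01],[0,0,0],[0,0,0]],"rot":[[-0.2,0.3,0],[0,0,0],[0,0,0],[0,0,0],[0,0,0],[0,0,0]],"fingers":[0,0,0,0,0,0]}'
python3 - <<'E'
from h import *
o=arm.get_obs();print(totool(o,[.493,-.064,.0745]),o["position"],o["force"])
E
```

```text
time_s: 8.82
position: [0.4971, -0.0693, 0.1002]
tool_rot: [0.002, 0.97, 0.244, 0.002]
force: [0.7, -0.1, -3.4]
gripper_width: 0.0596
(array([-0.00115884, -0.00672084,  0.02564625]), np.float64(-61.760865946316606), array([ 0.0056284 , -0.00302817, -0.99997958])) [ 0.49705649 -0.06929486  0.10018564] [ 0.72006139 -0.08438347 -3.40974387]
```

```bash
python3 -m handwheel '{"delta_pos":[[0,-0.005,0.003],[0,-0.003,0.005],[0,0,0.003],[0,0,0],[0,0,0]],"rot":[[0.2,-0.1,0],[0.1,-0.1,0],[0,0,0],[0,0,0],[0,0,0]],"fingers":[0,0,0,0,0]}'
python3 - <<'E'
from h import *
o=arm.get_obs();print(totool(o,[.493,-.064,.0745]),o["position"],o["force"])
S=arm.snapshot("scene");crop(S["image"],220,160,200,180,4,"pics/s5.png")
o,s=wrist();cv2.imwrite("pics/w5.png",s["image"])
E
```

```text
time_s: 9.23
position: [0.4947, -0.0621, 0.091]
tool_rot: [0.0, 0.97, 0.244, 0.002]
force: [-0.1, 0.3, -3.4]
gripper_width: 0.0591
(array([-0.00239416,  0.00083979,  0.01652829]), np.float64(-61.80623542633176), array([ 3.62945407e-03,  1.46497539e-04, -9.99993403e-01])) [ 0.49465334 -0.06213113  0.09103467] [-0.13049969  0.32392011 -3.38070729]
```

View pics/s5.png

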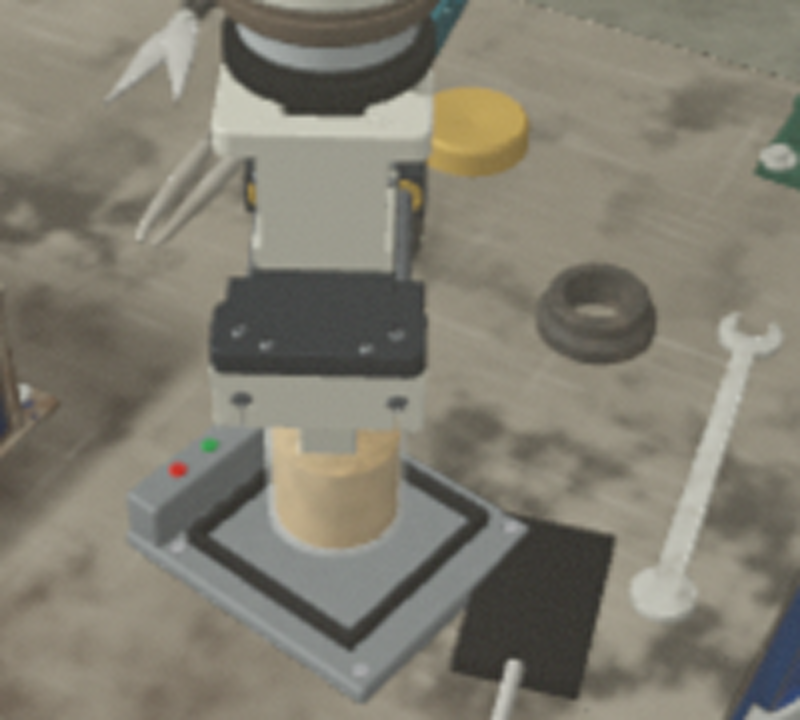

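View pics/w5.png

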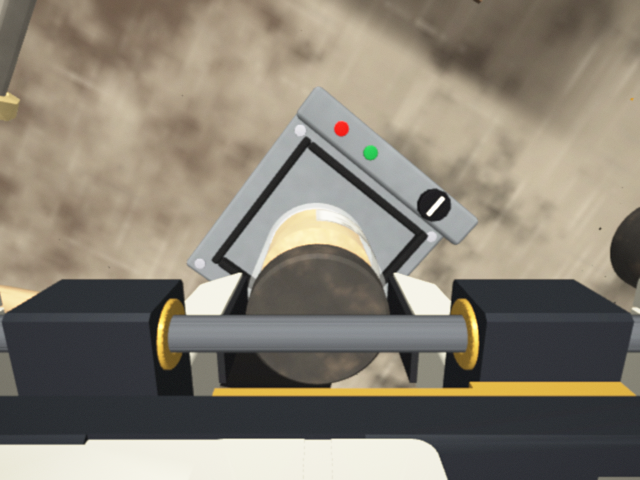

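The jar hangs centrally above the nest, with its underside about 16 mm above the floor. I'll lower it in small steps.

```bash
python3 -m handwheel '{"delta_pos":[[-0.002,0,0.004],[-0.001,0,0.004],[0,0,0.004],[0,0,0.003],[0,0,0],[0,0,0]],"rot":[[0,-0.2,0],[0,0,0],[0,0,0],[0,0,0],[0,0,0],[0,0,0]],"fingers":[0,0,0,0,0,0]}'
python3 - <<'E'
from h import *
o=arm.get_obs();print(totool(o,[.493,-.064,.0745]),o["position"],o["force"])
E
```

```text
time_s: 9.83
position: [0.4928, -0.0641, 0.0752]
tool_rot: [0.001, 0.97, 0.243, 0.001]
force: [0.4, -0.2, -2.6]
gripper_width: 0.0595
(array([1.79107225e-04, 2.06638293e-05, 6.51689500e-04]), np.float64(-61.827107112002), array([ 0.0023913 , -0.00193273, -0.99999527])) [ 0.4928308  -0.06406509  0.07515141] [ 0.43277456 -0.15300393 -2.59250998]
```

```bash
python3 -m handwheel '{"delta_pos":[[0,0,0.001],[0,0,0],[0,0,0]],"rot":[[0,0,0],[0,0,0],[0,0,0]],"fingers":[0,0,0]}'
python3 -m handwheel '{"delta_pos":[[0,0,0.001],[0,0,0],[0,0,0]],"rot":[[0,0,0],[0,0,0],[0,0,0]],"fingers":[0,0,0]}'
```

```text
time_s: 10.08
position: [0.4933, -0.0639, 0.0746]
tool_rot: [0.001, 0.97, 0.243, 0.001]
force: [-0.1, 0.1, -3.1]
gripper_width: 0.0597
time_s: 10.33
position: [0.4939, -0.0637, 0.0748]
tool_rot: [0.001, 0.97, 0.243, 0.002]
force: [-0.2, -0.5, -2.3]
gripper_width: 0.0598
```

```bash
python3 -m handwheel '{"delta_pos":[[0,0,0.002],[0,0,0.001],[0,0,0]],"rot":[[0,0,0],[0,0,0],[0,0,0]],"fingers":[0,0,0]}'

```

```text
time_s: 10.58
position: [0.4942, -0.0631, 0.0744]
tool_rot: [0.001, 0.97, 0.244, 0.002]
force: [0.1, -0.8, -2.1]
gripper_width: 0.0594
```

```bash
python3 -m handwheel '{"delta_pos":[[0,0,0.002],[0,0,0.002]],"rot":[[0,0,0],[0,0,0]],"fingers":[0,0]}'
python3 -m handwheel '{"delta_pos":[[0,0,0.001],[0,0,0]],"rot":[[0,0,0],[0,0,0]],"fingers":[0,0]}'

```

```text
time_s: 10.75
position: [0.4946, -0.063, 0.0738]
tool_rot: [0.0, 0.97, 0.244, 0.002]
force: [-11.8, 0.7, 32.9]
gripper_width: 0.0598
time_s: 10.92
position: [0.4946, -0.063, 0.0743]
tool_rot: [-0.0, 0.97, 0.244, 0.003]
force: [-0.5, -0.4, -3.2]
gripper_width: 0.0596
```

Contact was felt at TCP z 0.0738, so the jar is now within about 0.5 mm of the floor. I'll seat it lightly and then open.

```bash
python3 -m handwheel '{"delta_pos":[[0,0,0.001],[0,0,0.001]],"rot":[[0,0,0],[0,0,0]],"fingers":[0,0]}' 8

```

```text
time_s: 11.08
position: [0.4951, -0.0629, 0.0732]
tool_rot: [-0.0, 0.97, 0.244, 0.003]
force: [-3.9, 1.8, 10.2]
gripper_width: 0.0598
```

```bash
python3 -m handwheel '{"delta_pos":[[0,0,0],[0,0,0],[0,0,0],[0,0,0],[0,0,0],[0,0,0],[0,0,0]],"rot":[[0,0,0],[0,0,0],[0,0,0],[0,0,0],[0,0,0],[0,0,0],[0,0,0]],"fingers":[66,68,70,74,78,82,82]}'
python3 - <<'E'
from h import *
o,s=wrist();cv2.imwrite("pics/w6.png",s["image"]);print(o["force"],totool(o,[.493,-.064,.0745]))
S=arm.snapshot("scene");crop(S["image"],220,160,200,180,4,"pics/s6.png")
E
```

```text
time_s: 11.67
position: [0.4966, -0.0633, 0.0723]
tool_rot: [0.0, 0.97, 0.244, 0.004]
force: [-0.5, -0.3, 0.1]
gripper_width: 0.0749
[-0.49081419 -0.30767385  0.08370852] (array([-0.00349737, -0.00106296, -0.00227522]), np.float64(-61.79552433038241), array([ 0.00839901,  0.00115506, -0.99996406]))
```

View pics/w6.png

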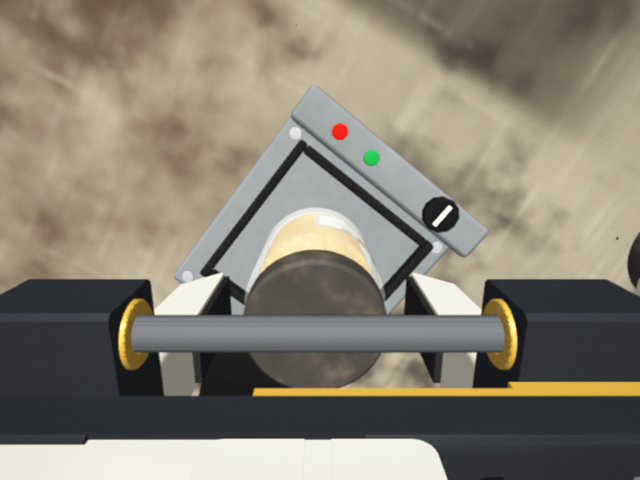

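Released at a 75 mm opening. The jar stands free, with gaps on both sides. Next I'll lift off vertically.

```bash
python3 -m handwheel '{"delta_pos":[[0,0,-0.006],[0,0,-0.01],[0,0,-0.012],[0,0,-0.01]],"rot":[[0,-0.3,0],[0,0,0],[0,0,0],[0,0,0]],"fingers":[86,86,86,86]}'
python3 - <<'E'
from h import *
o=arm.get_obs();print(o["force"],totool(o,[.493,-.064,.0745]))
E
```

```text
time_s: 12.1
position: [0.4944, -0.0632, 0.1111]
tool_rot: [0.001, 0.97, 0.244, -0.001]
force: [1.5, -0.6, 0.8]
gripper_width: 0.079
[ 1.53106584 -0.63879129  0.76001025] (array([-1.53166740e-03,  3.36246663e-05,  3.66029744e-02]), np.float64(-61.80696218039351), array([-0.00185235, -0.00160271, -0.999997  ]))
```

```bash
python3 -m handwheel '{"delta_pos":[[0,0,-0.02],[0,0,-0.03],[0,0,-0.03],[0,0,-0.02],[-0.015,0,-0.01],[-0.02,0,0],[-0.02,0,0],[0,0,0]],"rot":[[0,0,0],[0,0,0],[0,0,0],[0,0,0],[0,0,0],[0,0,0],[0,0,0],[0,0,0]],"fingers":[86,86,86,86,86,86,86,86]}'
python3 -m handwheel '{"delta_pos":[[0,0,0],[0,0,0]],"rot":[[0,0,0],[0,0,0]],"fingers":[86,86]}'
python3 - <<'E'
from h import *
o,s=wrist();cv2.imwrite("pics/w7.png",s["image"])
S=arm.snapshot("scene");crop(S["image"],220,160,200,180,4,"pics/s7.png")
t=arm.snapshot("top");crop(t["image"],150,150,240,180,3.3,"pics/t7.png")
E
```

```text
time_s: 12.77
position: [0.4478, -0.0897, 0.238]
tool_rot: [0.003, 0.97, 0.244, 0.005]
force: [-1.1, 0.2, -0.3]
gripper_width: 0.0793
time_s: 12.93
position: [0.4481, -0.0899, 0.2403]
tool_rot: [0.003, 0.97, 0.244, 0.007]
force: [0.8, 0.4, -0.7]
gripper_width: 0.0794
```

View pics/w7.png

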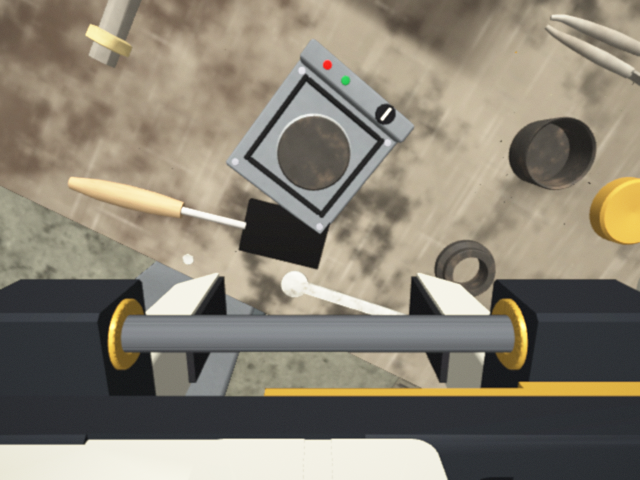

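View pics/s7.png

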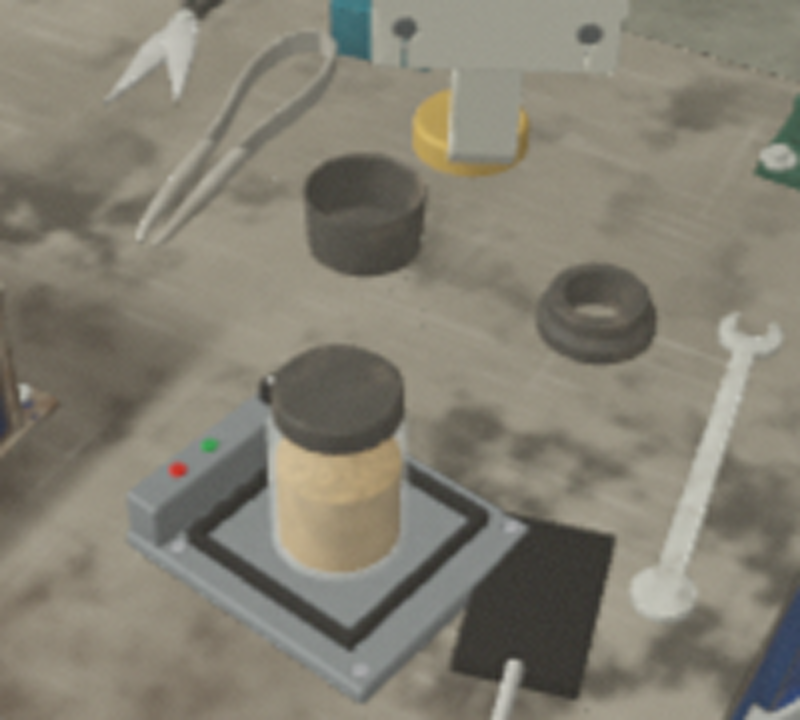

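The jar stands upright inside the lip: cap at (313,151) in the wrist view, base front at (339,570) in the scene crop. I'll check the cap and base positions in numbers before handing in.

```bash
python3 - <<'E'
from h import *
o,s=wrist();hsv=cv2.cvtColor(s["image"],cv2.COLOR_BGR2HSV)
m=cv2.inRange(hsv,(0,0,0),(180,255,100));w=np.zeros_like(m);cv2.circle(w,(313,151),45,255,-1);m&=w
m=cv2.morphologyEx(m,cv2.MORPH_OPEN,np.ones((9,9)))
c=max(cv2.findContours(m,cv2.RETR_EXTERNAL,cv2.CHAIN_APPROX_NONE)[0],key=cv2.contourArea)
e=cv2.fitEllipse(cv2.convexHull(c));print(e,plane(s,*e[0],.104))
S=arm.snapshot("scene");p=plane(S,304.75,302.5,.014)
cam=ray(S,0,0)[0];d=(p-cam)[:2];d/=np.linalg.norm(d);print("base centre",p[:2]+.03*d)
print(o["force"],o["qd"].round(3))
E
```

```text
((312.0915222167969, 156.89834594726562), (65.32992553710938, 72.75640106201172), 130.73110961914062) [ 0.48977817 -0.06259401  0.104     ]
base centre [ 0.49549407 -0.06923699]
[-0.34131075 -0.46385515  0.91763161] [-0.002  0.009 -0.001  0.001  0.     0.001  0.002]
```

```bash
python3 -c "
from rig import arm
print(arm.get_obs()['time_s']); arm.hand_in()"
```

```text
13.1833
the job is handed in; nothing more can be done
```

The frit jar is standing upright in the settling pad's nest with the gripper clear of it. I handed the job in at 13.2 s.

**Placing:** I gripped the jar across its diameter (59.5 mm opening) and lowered it until I felt the floor. That contact briefly read about 33 N at the wrist. I then pressed it down lightly (about 10 N), released it and lifted off.

**Last checks:**
- **Position:** the wrist camera puts the cap at about (0.490, -0.063), and the scene camera puts the base at about (0.495, -0.069). The nest centre measures (0.493, -0.064). The two views differ by several mm, but both are inside the 13 mm of play.
- **Pin:** I couldn't see it under the jar. I take it to be fully down because the jar bottomed on the floor close to the expected height (TCP z 0.0738 against 0.0745).
- **Other objects:** in the last views the cup, bush and wax cake look undisturbed.

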